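Find the thermometer pocket's blind hole by feel and hold it hole-up

ROBOT

A 6-joint arm with a two-finger parallel gripper is mounted at the origin on a cart in front of the work surface, level with it; the furniture and walls round the work are solid. World frame = base frame: x ahead of the robot, y to its left, z up, the work surface at z = 0. Lengths are in m, angles in rad, forces in N, time in s.
With the tool pointing down it reaches from about 0.325 to 0.775 m from the base axis. Payload 5.5 kg.
Tool frame: the origin (TCP) lies between the finger pads; the fingertips stand 8 mm ahead of it and the grasp point (between the pads) lies 11 mm behind it (tcp_to_tips is the distance from the TCP to the fingertips, in m); z points along the fingers, y is the direction in which the jaws open and shut (so a half turn about z gives the same grasp; the last joint's range is limited). The gripper opens to 88 mm and grips with 3 to 60 N. Pads are 20 mm wide; open, the fingers measure 115 mm over their backs; the gripper's body (75 mm by 178 mm) begins 61 mm behind the grasp point.
Start: joints at [-1.227, 0.091, 1.231, -0, 1.82, -0.057], TCP at [0.234, -0.552, 0.231] pointing down, gripper open.
Joint ranges: [-2.87, 2.87], [-0.86, 2.18], [0.17, 2.46], [-1.51, 4.65], [0.06, 2.69], [-2.65, 2.65]. Speed limits (rad/s): [2.57, 2.57, 3.01, 3.14, 3.14, 3.14].

INTERFACE

Orientations are given as a unit quaternion [w, x, y, z].
In Python, from bench import * gives the robot as it stands. Calls block until the motion is done:
- move_to(position, orientation): joint-space move of the TCP to a pose.
- move_l(position, speed=0.15, orientation=None): straight line of the TCP; orientation=None keeps the orientation; speed is the mean speed in m/s.
- movej(angles): joint-space move.
- gripper_open() and close(): open the fingers fully, or close them until they stop; the grip force is fixed at half the most.
- hold(seconds).
- inverse_kinematics(position, orientation): joint angles nearest the present ones, or None.
- state(): the state.
- get_image(name): name is "scene" or "top" or "wrist"; returns a dict with "frame" (480x640x3 uint8, blue, green, red), "depth" (480x640 float32, m along the optical axis (not along the pixel's ray), 0 where there is no reading), "camera_matrix" (3x3 intrinsics, pixels), "view" (4x4, takes a point from world to camera coordinates). Camera axes: x right, y up, looking along -z (the intrinsics and any distortion apply to the point x, -y, -z); pixel columns grow to the right and rows downward; lengths in m; the calibration is good to about 2 mm. A picture is of the moment at which its call begins.
A pose or a line that the arm cannot do raises IKError and nothing moves.
- job_done(): hands the job in, once; it reports no verdict.
The state is a dict: "time": time; "joint_pos": joint angles; "dq": joint speeds; "joint_torque": joint torques, N m; "ee_pos": TCP position; "ee_rot": TCP orientation; "ft_force": force on the tool from outside, world axes, zero at the start; "moment": the same for the moment, N m; "finger_gap": finger opening in m.
Only numpy, scipy, OpenCV 4.12 (cv2) and the standard library are available. Lean on these libraries where they do the work, as an engineer would, in place of code of your own. Each camera call takes 0.05 s, during which the arm holds its last target. There are 200 camera calls.

TASK

Pull the brass thermometer pocket straight up out of its sprung holder and feel out which of its ends has the blind hole by trying it on the feeler stand's level pin, until the pin has gone well into the hole, more than half its depth. Then take it off the pin and turn it upright with the hole facing up, ready for a thermometer, and finish while still holding it like that in the gripper, at least 15 cm above the worktop and touching nothing else. Leave the other things on the worktop where they are.

Things in the scene. Friction and masses are not known exactly. Their poses are not given: they have to be found in the camera images.
- pocket: thermometer pocket: round brass bar, 120 mm long, 28 mm thick, 0.35 kg, with a blind hole 15 mm wide, 26 mm deep in one end; the other end is solid, and from the side both look alike (dark rings near each). Origin at its centre; its x axis runs along it and points out of the hole's end. It starts lying level in the holder, axis 30 mm above the worktop, end faces hidden
- hole_mouth (a point): centre of the hole's mouth, in the end face of the pocket, 60 mm from the pocket's centre; axes as the pocket's
- hole_bottom (a point): centre of the blind hole's bottom, 26 mm inside the mouth, 34 mm from the pocket's centre; axes as the pocket's
- holder: fixed aluminium holder, 142 x 74 x 50 mm, alike at both ends; origin under its middle on the worktop, x along the pocket. The pocket lies on a spine 18 mm wide, 16 mm high, between forks, end plates 40 mm tall and four sprung detent slides; its middle 48 mm are free, bare worktop beside the spine, so fingers can close across it from above. It comes straight up with a pull of 8 to 15 N over the first 15 mm
- feeler: feeler stand fixed to the worktop: grey foot 80 x 40 x 10 mm, upright aluminium post 18 x 12 mm, 87 mm tall, and a level steel pin 8 mm thick through the post, its axis 75 mm above the worktop, sticking out 29 mm on both sides with round tips. Origin under the post on the worktop; its y axis runs along the pin
- pin_tip_left (a point): the pin's tip at the stand's +y side, 35 mm from the post's middle; axes as the stand's
- pin_tip_right (a point): the pin's tip at the stand's -y side, 35 mm from the post's middle; axes as the stand's
- beaker_1: bystander: glass beaker, 71 mm wide, 90 mm tall; loose; origin at the centre of its underside, z up
- petri_dish: bystander: shallow clear glass dish, 57 mm wide, 12 mm tall; loose; origin at the centre of its underside, z up
- tape_roll: bystander: roll of tape lying flat, 66 mm wide, 18 mm tall; loose; origin at the centre of its underside, z up
- rubber_bung_2: bystander: small black rubber bung, 22 mm wide, 19 mm tall; loose; origin at the centre of its underside, z up
- sample_can: bystander: aluminium sample can with lid, 55 mm wide, 41 mm tall; loose; origin at the centre of its underside, z up
There are look-alikes about, which are no part of the job. Several things have the shape of the pocket; the one meant has the colours described above.

How it is judged:
On the way, in this order (a step that is already met when the one before it is completed fails the run):
1. the pocket has been pulled out of the holder and is held in the gripper, its centre more than 70 mm above the worktop (height (world z) of pocket above 0.07 m and contact force between the fingers and pocket above 1 N), for 0.1 s.
2. with the pocket in the gripper, one of the pin's tips has gone into the blind hole, to within 14 mm of its bottom (distance between any of pin_tip_left, pin_tip_right and hole_bottom below 0.014 m and contact force between the fingers and pocket above 1 N), for 0.1 s.
At the end, for the whole second after the job is handed in: the pocket is held still in the gripper with its hole facing up (its axis within 0.4 rad of vertical), its centre more than 145 mm above the worktop, clear of the holder, the feeler stand and the other things (angle between pocket's own x axis and vertical below 0.4 rad and height (world z) of pocket above 0.145 m and contact force between the fingers and pocket above 1 N and contact force between pocket and feeler below 0.2 N and contact force between pocket and holder below 0.2 N and linear speed of pocket below 0.03 m/s and angular speed of pocket below 0.3 rad/s and contact force between pocket and beaker_1 below 0.2 N and contact force between pocket and petri_dish below 0.2 N and contact force between pocket and tape_roll below 0.2 N and contact force between pocket and rubber_bung_2 below 0.2 N and contact force between pocket and sample_can below 0.2 N); the arm keeps its last pose, push and grip.
It fails at once if a bystander has been pushed more than 30 mm from its place (distance of any of beaker_1, petri_dish, tape_roll, rubber_bung_2, sample_can from where it was at the start of the episode above 0.03 m).
It also fails if it takes over 54 s, if anything falls off the work surface, if the arm or the gripper's body presses on something with over 40 N, if the wrist force passes 120 N, or if a joint passes its speed limit or range.

## Working session

There is one attempt and no reset: what is moved stays moved. The work goes in short steps, each a Python script; the robot and the scene stay as the last script left them, time stands still between calls to the robot, and variables do not carry over. Pictures are saved under pics/ and viewed, about 8 in all and at most 12, crops included, and the job is handed in when it is done.

```bash
mkdir -p pics; cat > h.py <<'E'
from bench import *
import numpy as np, cv2
def world(im,u,v,z=None):
    """pixel -> world point, by depth or on plane z"""
    K=np.array(im["camera_matrix"]);V=np.array(im["view"]);T=np.linalg.inv(V)
    d=np.array([(u-K[0,2])/K[0,0],-(v-K[1,2])/K[1,1],-1.0])
    if z is None: s=float(im["depth"][int(round(v)),int(round(u))])
    else: s=(z-T[2,3])/(T[:3,:3]@d)[2]
    return T[:3,:3]@(d*s)+T[:3,3]
E
python3 - <<'E'
from h import *
import pickle
for n in("top","scene"):
    im=get_image(n);cv2.imwrite(f"pics/{n}0.png",im["frame"]);pickle.dump(im,open(n+"0.pkl","wb"))
    print(n,im["camera_matrix"],np.linalg.inv(np.array(im["view"])).round(3))
print(state())
E
```

```text
top [[562.50395765   0.         315.47520401]
 [  0.         562.50395765 240.91914763]
 [  0.           0.           1.        ]] [[ 0.023  0.995 -0.093  0.445]
 [-1.     0.024  0.011  0.018]
 [ 0.013  0.093  0.996  1.463]
 [ 0.     0.     0.     1.   ]]
scene [[624.0159977    0.         311.30043987]
 [  0.         624.0159977  232.95247748]
 [  0.           0.           1.        ]] [[-0.823  0.303 -0.481 -0.01 ]
 [-0.568 -0.451  0.688  0.862]
 [-0.009  0.839  0.543  0.741]
 [ 0.     0.     0.     1.   ]]
{'time': 0.1, 'joint_pos': array([-1.22670427e+00,  9.17860747e-02,  1.23176727e+00, -3.29302570e-05,
        1.81979746e+00, -5.67089729e-02]), 'dq': array([ 6.00753466e-05, -1.28384769e-03, -2.84639810e-03, -2.94616571e-04,
        1.14519690e-03, -5.68129889e-04]), 'joint_torque': array([ 4.09656175e-03, -4.47855127e+01, -4.07570171e+01,  7.01416167e-02,
        2.83405068e-02, -1.35510218e-04]), 'ee_pos': array([ 0.23399123, -0.55221704,  0.22961742]), 'ee_rot': array([-8.67730650e-04,  9.79987355e-01,  1.99057807e-01, -1.41677934e-04]), 'ft_force': array([-0.2782968 , -0.18437617, -1.54372001]), 'moment': array([ 0.02111854, -0.02945489, -0.01438308]), 'finger_gap': 0.08767143399886736}
```

View pics/top0.png

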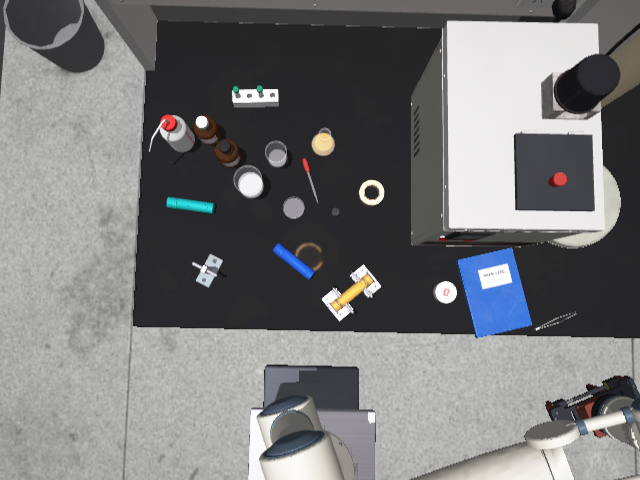

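View pics/scene0.png

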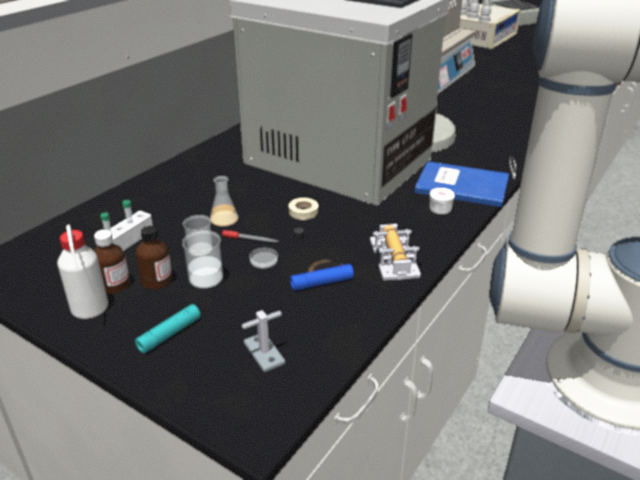

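Candidates for the pocket are the brass bar in the holder, top (352,291); the blue bar, top (293,261); and the teal bar, top (190,205). By the description it is the brass one. The feeler is at about (209,270). The bystanders are the beaker(s) at (250,183) and (276,153), the dish at (293,208), the tape at (371,192), the bung at (335,211) and the can at (445,292).

```bash
python3 - <<'E'
from h import *
import pickle
im=pickle.load(open("top0.pkl","rb"));f=im["frame"]
hsv=cv2.cvtColor(f,cv2.COLOR_BGR2HSV)
m=cv2.inRange(hsv,(10,110,80),(32,255,255));m[:250]=0;m[330:]=0;m[:,:320]=0;m[:,400:]=0
p=np.argwhere(m)[:,::-1].astype(float);c=p.mean(0)
w=np.array([world(im,u,v,.038)[:2] for u,v in p]);cw=w.mean(0)
e,vec=np.linalg.eigh(np.cov((w-cw).T));a=vec[:,1];pr=(w-cw)@a
print("brass",len(p),c,cw,"axis deg",np.degrees(np.arctan2(a[1],a[0])),"len",np.ptp(pr),"depth pt",world(im,*c))
for n,u,v,z in[("feeler",209,270,0.087),("pinL",194,265,.075),("pinR",225,276,.075),("foot",209,270,.01),("blue",293,261,.02),("can",445,292,.04)]:
    print(n,world(im,u,v,z).round(3),world(im,u,v).round(3))
a=cv2.resize(f[240:300,170:250],None,fx=5,fy=5,interpolation=cv2.INTER_CUBIC)
b=cv2.resize(f[255:330,310:395],None,fx=4,fy=4,interpolation=cv2.INTER_CUBIC)[:300,:340]
cv2.imwrite("pics/crop1.png",np.hstack([a,b]))
E
```

```text
brass 485 [351.72164948 292.21649485] [ 0.45046978 -0.09186008] axis deg 130.57529689052092 len 0.12047839745325103 depth pt [ 0.45041761 -0.09154223  0.04160963]
feeler [0.496 0.261 0.087] [0.497 0.263 0.078]
pinL [0.508 0.301 0.075] [0.508 0.301 0.075]
pinR [0.483 0.223 0.075] [0.485 0.234 0.001]
foot [0.499 0.275 0.01 ] [0.497 0.263 0.078]
blue [0.527 0.059 0.02 ] [0.526 0.059 0.027]
can [ 0.456 -0.327  0.04 ] [ 0.456 -0.327  0.04 ]
```

View pics/crop1.png

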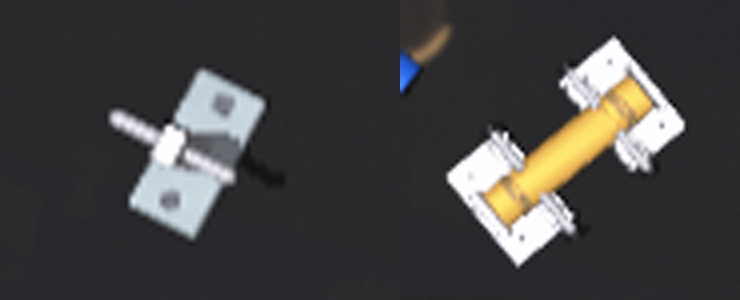

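The crop confirms the brass bar with dark rings in the holder. The feeler's pin tips are at about (193,263) and (216,276), with the post top at (203.6,269). Next I check reachability of the whole sequence, then look from close by.

```bash
cat >> h.py <<'E'
def down(h): return np.array([0,np.cos(h/2),np.sin(h/2),0])
def horiz(az,s):
    """tool z level towards azimuth az, tool x = s*up"""
    from scipy.spatial.transform import Rotation as R
    z=np.array([np.cos(az),np.sin(az),0]);x=np.array([0,0,float(s)]);y=np.cross(z,x)
    q=R.from_matrix(np.c_[x,y,z]).as_quat();return np.array([q[3],q[0],q[1],q[2]])
E
python3 - <<'E'
from h import *
import pickle
im=pickle.load(open("top0.pkl","rb"))
L=world(im,193,263.4,.075);Rr=world(im,216.4,275.6,.075);P=world(im,203.6,269.2,.087)
d=L-Rr;print(L,Rr,P,np.linalg.norm(d),np.degrees(np.arctan2(d[1],d[0])))
h=np.arctan2(d[1],d[0]);d/=np.linalg.norm(d)
def ik(p,q):
    try:
        r=inverse_kinematics(list(p),list(q))
    except Exception as e: r=None
    return None if r is None else np.round(r,2)
C=np.array([.4505,-.0919,0])
for k in(0,1):
    g=np.radians(130.6)+k*np.pi;hh=h+k*np.pi
    print("yaw",k,"grasp",ik(C+[0,0,.2],down(g)),ik(C+[0,0,.02],down(g)))
    print(" L",ik(L+d*.07-[0,0,.011],down(hh)),"R",ik(Rr-d*.07-[0,0,.011],down(hh)))
for az in(-20,0,20,40,60):
  for s in(1,-1): print(az,s,ik(.5*np.array([np.cos(np.radians(az)),np.sin(np.radians(az)),0])+[0,0,.3],horiz(np.radians(az),s)))
E
```

```text
[0.51206632 0.30321301 0.075     ] [0.4834157  0.24457312 0.075     ] [0.49794201 0.2743612  0.087     ] 0.06526480325196474 63.96052033544133
yaw 0 grasp [-0.28 -0.29  1.64 -0.    1.79 -0.98] [-0.28 -0.23  1.91 -0.    1.46 -0.98]
 L [ 0.54  0.27  1.33 -0.    1.54  1.  ] R [ 0.31 -0.18  1.79 -0.    1.53  0.77]
yaw 1 grasp [-0.28 -0.29  1.64 -0.    1.79  2.16] [-0.28 -0.23  1.91 -0.    1.46  2.16]
 L [ 0.54  0.27  1.33 -0.    1.54 -2.15] R [ 0.31 -0.18  1.79 -0.    1.53 -2.38]
-20 1 None
-20 -1 None
0 1 None
0 -1 None
20 1 None
20 -1 None
40 1 None
40 -1 None
60 1 None
60 -1 None
```

```bash
python3 - <<'E'
from h import *
import pickle
from scipy.spatial.transform import Rotation as R
def pose(az,s,tilt):
    z=np.array([np.cos(az)*np.cos(tilt),np.sin(az)*np.cos(tilt),-np.sin(tilt)])
    x=s*np.array([np.cos(az)*np.sin(tilt),np.sin(az)*np.sin(tilt),np.cos(tilt)])
    return R.from_matrix(np.c_[x,np.cross(z,x),z]).as_quat()[[3,0,1,2]]
n=0
move_to([.4505,-.0919,.2],down(np.radians(130.6)))
im=get_image("wrist");cv2.imwrite("pics/w1.png",im["frame"]);pickle.dump(im,open("w1.pkl","wb"))
print(state()["time"],state()["ee_pos"],np.linalg.inv(im["view"]).round(3),im["camera_matrix"][0])
for tilt in(0,.15,.25):
 for r in(.4,.5,.6,.7,.8):
  for z in(.22,.3,.4,.5):
   for da in(0,.8,-.8):
    for s in(1,-1):
     a=.3
     try:q=inverse_kinematics([r*np.cos(a),r*np.sin(a),z],list(pose(a+da,s,tilt)))
     except Exception:q=None
     if q is not None and n<40: n+=1;print(tilt,r,z,da,s,np.round(q,2))
E
```

```text
2.0 [ 0.45052827 -0.09269096  0.20005808] [[ 0.759 -0.631 -0.158  0.407]
 [ 0.651  0.737  0.183 -0.042]
 [ 0.    -0.242  0.97   0.354]
 [ 0.     0.     0.     1.   ]] [381.82163744   0.         319.85275163]
0 0.4 0.3 0.8 1 [-0.8  -0.78  2.4   1.56  1.9  -0.05]
0 0.4 0.4 0.8 1 [-0.8  -0.83  2.24  1.62  1.9   0.17]
0 0.4 0.5 0.8 1 [-0.8  -0.81  2.05  1.68  1.88  0.34]
0 0.5 0.22 0.8 1 [-0.55 -0.36  2.29  1.54  1.64 -0.36]
0 0.5 0.3 0.8 1 [-0.55 -0.5   2.23  1.56  1.65 -0.16]
0 0.5 0.4 0.8 1 [-0.55 -0.58  2.1   1.57  1.65  0.05]
0 0.5 0.5 0.8 1 [-0.55 -0.59  1.93  1.59  1.64  0.23]
0 0.6 0.22 0.8 1 [-0.37 -0.11  2.08  1.61  1.48 -0.4 ]
0 0.6 0.22 -0.8 -1 [ 0.82 -0.11  2.08  4.61  1.34  0.41]
0 0.6 0.3 0.8 1 [-0.37 -0.23  2.03  1.59  1.47 -0.23]
0 0.6 0.4 0.8 1 [-0.37 -0.33  1.92  1.57  1.47 -0.02]
0 0.6 0.5 0.8 1 [-0.37 -0.36  1.77  1.55  1.47  0.16]
0 0.7 0.22 0 1 [ 0.21 -0.36  2.29  2.87  0.37 -1.32]
0 0.7 0.22 0 -1 [ 0.21 -0.36  2.29  2.87  0.37  1.82]
0 0.7 0.22 0.8 1 [-0.25  0.12  1.85  1.66  1.37 -0.41]
0 0.7 0.22 -0.8 -1 [0.72 0.12 1.85 4.57 1.25 0.42]
0 0.7 0.3 0 1 [ 0.21 -0.5 
[... 545 characters left out ...]
1 -1.4 ]
0 0.8 0.22 0 -1 [ 0.23 -0.05  2.02  2.96  0.41  1.74]
0 0.8 0.22 0.8 1 [-0.17  0.34  1.59  1.68  1.29 -0.38]
0 0.8 0.22 -0.8 -1 [0.66 0.34 1.59 4.56 1.18 0.39]
0 0.8 0.3 0 1 [ 0.23 -0.17  1.98  2.83  0.25 -1.27]
0 0.8 0.3 0 -1 [ 0.23 -0.17  1.98  2.83  0.25  1.87]
0 0.8 0.3 0.8 1 [-0.17  0.24  1.55  1.64  1.27 -0.24]
0 0.8 0.3 -0.8 -1 [0.66 0.24 1.55 4.61 1.17 0.24]
0 0.8 0.4 0 1 [ 0.23 -0.26  1.87  2.02  0.08 -0.45]
0 0.8 0.4 0.8 1 [-0.17  0.16  1.46  1.59  1.27 -0.05]
0 0.8 0.5 0 1 [ 0.23 -0.3   1.72  0.47  0.17  1.11]
0 0.8 0.5 0 -1 [ 0.23 -0.3   1.72  0.47  0.17 -2.03]
0 0.8 0.5 0.8 1 [-0.17  0.12  1.32  1.53  1.27  0.13]
0.15 0.4 0.22 0.8 1 [-0.79 -0.75  2.43  1.38  1.87 -0.17]
```

View pics/w1.png

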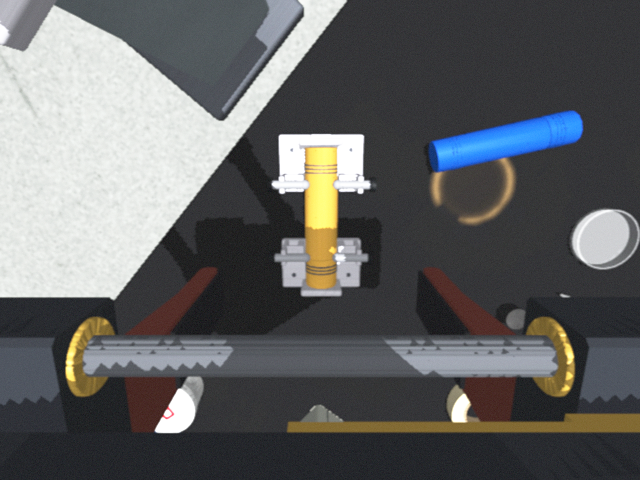

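The wrist view shows the brass pocket at (321,215), aligned with the tool and with the free middle clear. I refine its position and pull it.

```bash
cat >> h.py <<'E'
def brass(im,z,box):
    hsv=cv2.cvtColor(im["frame"],cv2.COLOR_BGR2HSV);m=cv2.inRange(hsv,(10,110,60),(32,255,255))
    k=np.zeros_like(m);x0,y0,x1,y1=box;k[y0:y1,x0:x1]=m[y0:y1,x0:x1]
    n,lab,st,_=cv2.connectedComponentsWithStats(cv2.morphologyEx(k,cv2.MORPH_CLOSE,np.ones((9,9))))
    k=np.uint8(lab==1+np.argmax(st[1:,4]))
    return cv2.minAreaRect(np.argwhere(k)[:,::-1].astype(np.float32))
def midline(im,rect,z):
    """world ends of the rect's long midline on plane z"""
    b=cv2.boxPoints(rect);e=[(b[i]+b[(i+1)%4])/2 for i in range(4)]
    i=0 if np.linalg.norm(e[0]-e[2])>np.linalg.norm(e[1]-e[3]) else 1
    return world(im,*e[i],z),world(im,*e[i+2],z)
E
python3 - <<'E'
from h import *
import pickle
im=pickle.load(open("w1.pkl","rb"))
r=brass(im,.036,(295,130,350,295));print(r)
A,B=midline(im,r,.036);c=(A+B)/2;d=A-B
print(A,B,c,np.linalg.norm(d),np.degrees(np.arctan2(d[1],d[0])))
C=np.array([.4505,-.0919])
g=np.radians(130.6)
print("diff",c[:2]-C,"along",(c[:2]-C)@[np.cos(g),np.sin(g)])
np.save("c.npy",c)
# x-section at middle of free part: pocket midpoint laterally
E
```

```text
((320.5, 217.5), (141.0, 33.0), 90.0)
[ 0.41015613 -0.0450285   0.036     ] [ 0.48953927 -0.13761544  0.036     ] [ 0.4498477  -0.09132197  0.036     ] 0.12195910531654774 130.60946372687542
diff [-0.0006523   0.00057803] along 0.0008633793637576313
```

```bash
python3 - <<'E'
from h import *
c=np.load("c.npy")
move_l([c[0],c[1],.10],.2);move_l([c[0],c[1],.019],.08)
print(state()["ft_force"],state()["ee_pos"])
close();print(state()["finger_gap"],state()["ft_force"])
move_l([c[0],c[1],.045],.03);print(state()["ft_force"])
move_l([c[0],c[1],.2],.15);hold(.2)
s=state();print(s["time"],s["finger_gap"],s["ft_force"],s["moment"],s["ee_pos"],s["joint_pos"])
im=get_image("wrist");cv2.imwrite("pics/w2.png",im["frame"])
E
```

```text
[-0.4567424  -0.66409695  0.02352844] [ 0.45030427 -0.0914522   0.01970289]
0.02748752042069387 [ 0.49489179  0.13850556 -0.21605015]
[ 0.04646938 -0.60157483 -3.77729726]
7.1667 0.027685689535936735 [-0.45787461 -0.04085062 -3.52301305] [-0.0119916  -0.09987869 -0.01604882] [ 0.44954349 -0.09121348  0.19902947] [-2.74397762e-01 -2.94654183e-01  1.64666157e+00  3.15847172e-05
  1.79125567e+00 -9.83048700e-01]
```

View pics/w2.png

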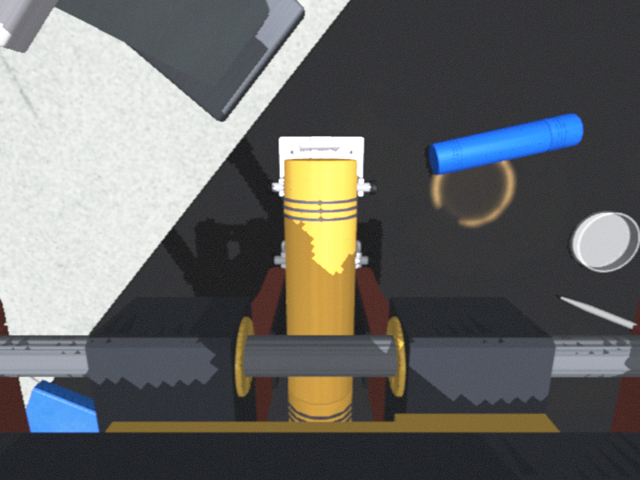

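The pocket is held, with weight about 3.5 N and gap 27.7 mm, and its near face is at (321,158). Next I check tilt by depth and go above the standoff at the pin's right tip.

```bash
python3 - <<'E'
from h import *
import pickle
im=get_image("wrist")
for v in(163,190,230,260,310,410): print(v,(world(im,320.5,v)-state()["ee_pos"]).round(4))
h=np.radians(64);d=np.array([np.cos(h),np.sin(h)])
R=np.array([.4834,.2446]);p=R-d*.10
move_to([p[0],p[1],.17],down(h))
im=get_image("wrist");cv2.imwrite("pics/w3.png",im["frame"]);pickle.dump(im,open("w3.pkl","wb"))
print(state()["time"],state()["ee_pos"],p)
E
```

```text
163 [-0.0391  0.0454  0.0252]
190 [-0.0333  0.0385  0.0244]
230 [-0.0241  0.0279  0.0241]
260 [-0.0169  0.0195  0.0237]
310 [-0.0044  0.005   0.0241]
410 [ 0.0233 -0.0272  0.0243]
8.825 [0.43974805 0.15429102 0.17009307] [0.43956289 0.1547206 ]
```

View pics/w3.png

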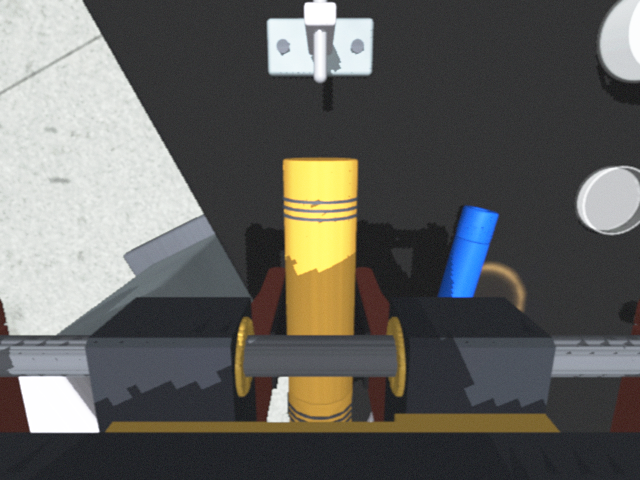

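The pocket is level, its top 24 mm above the TCP, so its axis is about 10.2 mm above. The pin runs at column ~319.5 from row 32 to the tip at row 80, in line with the pocket's column 320.5. I localise it, line up at pin height, and step in with force checks.

```bash
cat >> h.py <<'E'
def probe(start,d,zt,n,step=.002,fmax=4,speed=.02):
    """advance level along unit d from start in steps; stop on push-back. Returns advance, force history"""
    f0=state()["ft_force"].copy();log=[]
    for i in range(1,n+1):
        p=start+d*step*i;move_l([p[0],p[1],zt],speed)
        f=state()["ft_force"]-f0;log.append((round(1000*step*i),*f.round(1)))
        if -(f[:2]@d)>fmax: break
    return step*i,log
E
python3 - <<'E'
from h import *
import pickle
im=pickle.load(open("w3.pkl","rb"));f=im["frame"].astype(int).sum(2)
for v in(36,45,55,65,72):
    row=f[v,300:340];dep=im["depth"][v,300:340]
    W=[world(im,u,v) for u in range(305,336)]
    hi=[(u,w) for u,w in zip(range(305,336),W) if .06<w[2]<.085]
    if hi: 
        us=[u for u,_ in hi];print(v,us[0],us[-1],world(im,(us[0]+us[-1])/2,v,.075).round(4),max(w[2] for _,w in hi).round(4))
for v in range(74,90): print(v,world(im,319,v).round(3)[2],end=" ")
print()
for v in(78,80,82):print(world(im,319.5,v,.075).round(4))
E
```

```text
36 306 332 [0.4935 0.269  0.075 ] 0.0816
45 313 326 [0.4917 0.2645 0.075 ] 0.0809
55 313 326 [0.4893 0.2595 0.075 ] 0.0799
65 313 326 [0.4868 0.2545 0.075 ] 0.0801
72 313 325 [0.4848 0.2511 0.075 ] 0.079
74 0.078 75 0.079 76 0.078 77 0.079 78 0.079 79 0.078 80 0.078 81 0.076 82 0.078 83 -0.0 84 -0.0 85 -0.0 86 0.001 87 0.002 88 -0.001 89 -0.0 
[0.4836 0.2479 0.075 ]
[0.4831 0.2469 0.075 ]
[0.4826 0.2458 0.075 ]
```

```bash
python3 - <<'E'
from h import *
h=np.radians(63.5);d=np.array([np.cos(h),np.sin(h)]);R=np.array([.4826,.2458]);zt=.065
p=R-d*.10;move_l([*p,.12],.2,down(h));move_l([*p,zt],.1)
p=R-d*.068;move_l([*p,zt],.1);hold(.2)
print(state()["ee_pos"]-[*p,zt])
a,l=probe(p,d,zt,8,.002);print(a);print(*l,sep="\n")
im=get_image("wrist");cv2.imwrite("pics/w4.png",im["frame"]);print(state()["time"])
E
```

```text
[-1.64627731e-04 -3.78627348e-04  1.51836783e-05]
0.01
(2, np.float64(0.3), np.float64(-0.9), np.float64(-0.0))
(4, np.float64(0.6), np.float64(0.6), np.float64(-0.3))
(6, np.float64(-0.2), np.float64(0.3), np.float64(-0.6))
(8, np.float64(-0.4), np.float64(-0.7), np.float64(-0.4))
(10, np.float64(-2.7), np.float64(-6.3), np.float64(1.7))
11.8917
```

View pics/w4.png

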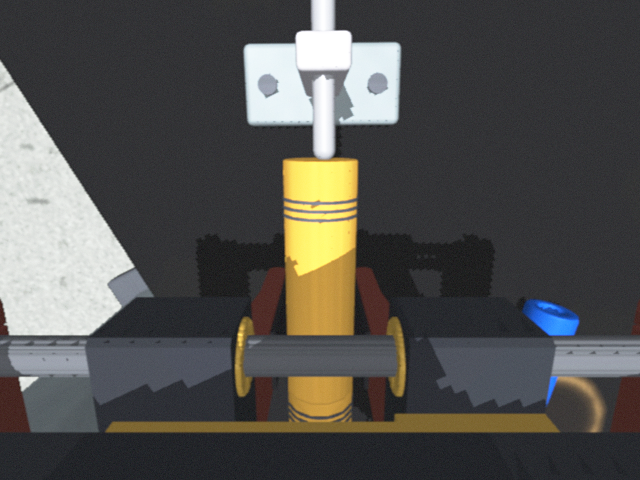

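The +x end meets the pin squarely (about 6.9 N axial, no entry, lateral offset about 1.3 mm against 3.5 mm clearance), so it is taken as solid. I try the other end on the left tip, with the pin line corrected.

```bash
python3 - <<'E'
from h import *
h0=np.radians(63.5);d0=np.array([np.cos(h0),np.sin(h0)]);r=np.array([d0[1],-d0[0]])
h=np.radians(64.2);d=np.array([np.cos(h),np.sin(h)])
R=np.array([.4826,.2458])+.0015*d0+.0013*r;L=R+.07*d;zt=.065;np.save("L.npy",L)
p=R-d*.09;move_l([*p,zt],.1);move_l([*p,.14],.2)
p=L+d*.10;move_l([*p,.14],.25,down(h));move_l([*p,zt],.15)
p=L+d*.066;move_l([*p,zt],.1);hold(.2)
print(L,state()["time"],state()["ee_pos"]-[*p,zt])
a,l=probe(p,-d,zt,7,.002);print(a);print(*l,sep="\n");print(state()["time"],state()["ee_pos"])
E
```

```text
[0.51489889 0.30958466] 15.4083 [0.00019135 0.00052653 0.0001119 ]
0.014
(2, np.float64(1.0), np.float64(0.6), np.float64(0.7))
(4, np.float64(0.4), np.float64(0.5), np.float64(0.1))
(6, np.float64(0.3), np.float64(0.4), np.float64(0.4))
(8, np.float64(0.6), np.float64(1.1), np.float64(-0.4))
(10, np.float64(0.5), np.float64(0.5), np.float64(0.8))
(12, np.float64(0.7), np.float64(0.4), np.float64(0.6))
(14, np.float64(0.4), np.float64(0.4), np.float64(0.8))
17.1583 [0.53749504 0.35631701 0.06502683]
```

```bash
python3 - <<'E'
from h import *
h=np.radians(64.2);d=np.array([np.cos(h),np.sin(h)]);L=np.load("L.npy");zt=.065
p=L+d*.052
a,l=probe(p,-d,zt,7,.002);print(a);print(*l,sep="\n");hold(.3)
s=state();print(s["time"],s["ee_pos"],s["ft_force"])
im=get_image("top");b=im["frame"];a=cv2.resize(b[225:300,150:250],None,fx=4,fy=4,interpolation=cv2.INTER_CUBIC)
im=get_image("scene");c=cv2.resize(im["frame"][230:380,170:370],None,fx=2,fy=2)
cv2.imwrite("pics/in.png",np.hstack([a[:300],c[:300]]))
E
```

```text
0.014
(2, np.float64(1.2), np.float64(0.9), np.float64(-0.9))
(4, np.float64(1.0), np.float64(0.9), np.float64(-1.5))
(6, np.float64(0.2), np.float64(0.6), np.float64(-0.4))
(8, np.float64(0.2), np.float64(-0.7), np.float64(-0.1))
(10, np.float64(0.5), np.float64(-0.1), np.float64(-0.4))
(12, np.float64(0.2), np.float64(0.3), np.float64(-0.4))
(14, np.float64(0.4), np.float64(0.9), np.float64(-0.9))
19.2083 [0.5314408  0.34382853 0.06498276] [ 0.13413693  0.19552094 -3.45656256]
```

View pics/in.png

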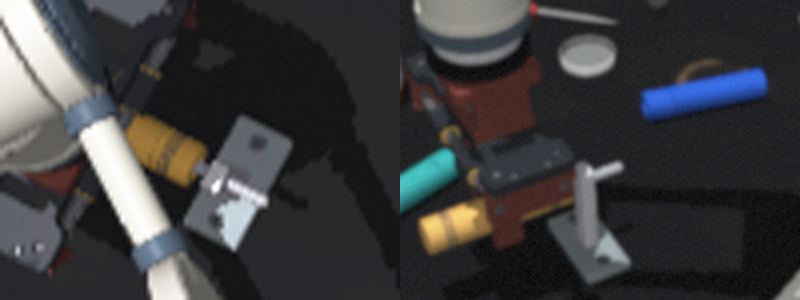

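The views show the pin entering the pocket's end face, with the face just short of the post, about 22 mm in at no axial load. I back off, lift and turn the hole (tool −x end) up.

```bash
python3 - <<'E'
from h import *
h=np.radians(64.2);d=np.array([np.cos(h),np.sin(h)]);L=np.load("L.npy")
p=L+d*.10;move_l([*p,.065],.1);move_l([*p,.30],.25)
s=state();print(s["joint_pos"].round(2),s["finger_gap"])
best=None
for az in(.1,.2,.3,.4,.5):
  for r in(.6,.65,.7,.75):
    for z in(.4,.45,.5,.55):
      for da in(-.4,-.2,0,.2,.4):
        try:q=inverse_kinematics([r*np.cos(az),r*np.sin(az),z],list(horiz(az+da,-1)))
        except Exception:continue
        if q is None: continue
        c=np.abs(np.array(q)-s["joint_pos"]).max()
        if best is None or c<best[0]: best=(c,az,r,z,da,q)
print(best)
movej(best[5]);hold(.5)
s=state();print(s["time"],s["ee_pos"],s["ee_rot"],s["finger_gap"],s["ft_force"])
from scipy.spatial.transform import Rotation as R
print("tool axes",R.from_quat(s["ee_rot"][[1,2,3,0]]).as_matrix().round(3))
im=get_image("scene");cv2.imwrite("pics/end.png",im["frame"])
E
```

```text
[ 0.57  0.37  0.78 -0.    1.99  1.02] 0.027100997974401072
(np.float64(1.334829260113578), 0.1, 0.7, 0.5, -0.4, array([ 0.34850908, -0.44490541,  1.83249341, -1.33487701,  0.67028114,
       -0.29765212]))
23.1417 [0.69658709 0.06996521 0.49995332] [ 0.69912123  0.10568696  0.69921511 -0.10563139] 0.027264770012107198 [-0.58415712 -0.55247722 -3.22898679]
tool axes [[-0.     0.295  0.955]
 [ 0.     0.955 -0.295]
 [-1.     0.    -0.   ]]
```

View pics/end.png

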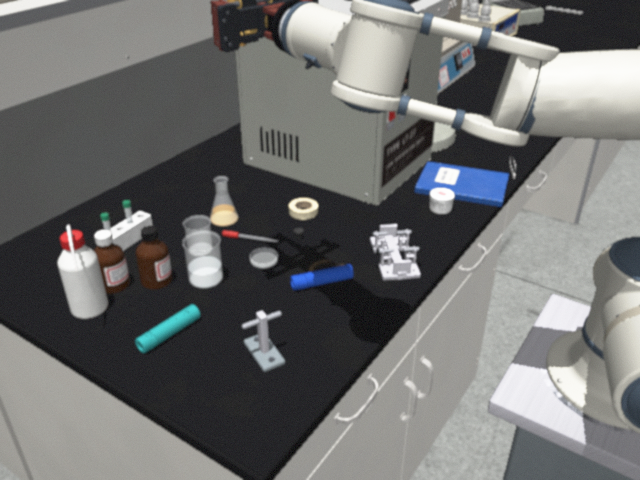

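All bystanders are in place, but the pocket itself is hidden at the image's top edge. One more look from the top camera (the hole should show) and the wrist.

```bash
python3 - <<'E'
from h import *
im=get_image("top");V=np.array(im["view"]);K=im["camera_matrix"]
s=state();p=V@np.array([*(s["ee_pos"]-.011*np.array([.955,-.295,0])+[0,0,.06]),1])
u=int(K[0,2]+K[0,0]*p[0]/-p[2]);v=int(K[1,2]-K[1,1]*p[1]/-p[2]);print(u,v)
b=im["frame"][max(0,v-40):v+40,u-40:u+40]
a=cv2.resize(b,(400,400),interpolation=cv2.INTER_CUBIC)
w=cv2.resize(get_image("wrist")["frame"],(400,300));w=np.vstack([w,np.zeros((100,400,3),np.uint8)])
cv2.imwrite("pics/end2.png",np.hstack([a,w]))
E
```

```text
277 144
```

View pics/end2.png

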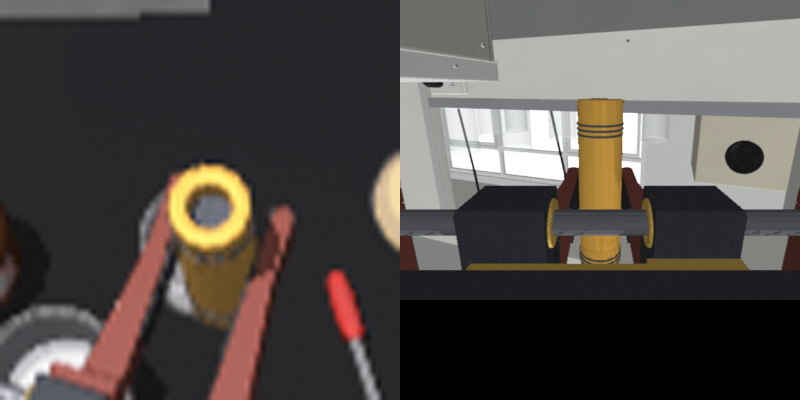

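The top crop shows the hole facing up at (210,207), and the wrist view shows the pocket firm and straight in the fingers.

```bash
python3 -c "
from h import *
print(state()['time'],state()['dq'].round(4));job_done()"
```

```text
23.2917 [ 0.0015 -0.001   0.0012 -0.0013  0.0004  0.0013]
the job is handed in; nothing more can be done
```

The job is handed in at 23.3 s, with the pocket held upright and its hole facing up. No verdict was reported.

- **Pull:** I gripped the brass pocket at its middle and pulled it straight up out of the holder.
- **First end:** On the right pin tip it stopped dead, with about 7 N axial force and the pin about 1.3 mm off centre. That is well inside the 3.5 mm clearance, so I took it as the solid end.
- **Second end:** On the left tip it slid about 22 mm onto the pin with no axial load. The depth comes from the arm's position and my pin estimate, so it could be a few millimetres out; 12 mm was needed.
- **Finish:** I backed it off the pin, lifted it and turned it upright at z ≈ 0.50 m.

**Last checks:**
- The top camera showed the hole facing up.
- The tool axis was vertical, the finger gap was 27.3 mm, the tool still carried about 3.2 N, and the arm was still.
- In the last scene picture the bystanders looked unmoved, judged by eye.

**Disagreement:** The first estimate of the left tip from the top camera was about 7 mm from the corrected one. The corrected one was confirmed by the pin going in.

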